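Complete the vase line-up

ROBOT

A 6-joint arm with a two-finger parallel gripper is mounted at the origin on the work surface. World frame = base frame: x ahead of the robot, y to its left, z up, the work surface at z = 0. Lengths are in m, angles in rad, forces in N, time in s.
With the tool pointing down it reaches from about 0.375 to 0.9 m from the base axis. Payload 3.1 kg.
Tool frame: the origin (TCP) lies at the centre of the arm's flange, where the gripper is bolted on; the fingertips stand 182 mm ahead of it and the grasp point (between the pads) lies 164 mm ahead of it; z points along the fingers, x is the direction in which the jaws open and shut, and the axes are right-handed (so a half turn about z gives the same grasp; the last joint's range is limited). The gripper opens to 87 mm and grips with 3 to 60 N. Pads are 19 mm wide; open, the fingers measure 117 mm over their backs; the gripper's body (75 mm by 190 mm) begins 51 mm behind the grasp point.
Start: joints at [1.109, 0.527, 1.433, -0, 1.181, -0.178], TCP at [0.174, 0.6, 0.405] pointing down, gripper open.
Joint ranges: [-3.08, 3.08], [-0.75, 2.2], [0.22, 2.44], [-1.43, 4.57], [0, 2.65], [-2.85, 2.85]. Speed limits (rad/s): [2.79, 2.79, 3.14, 3.14, 3.14, 3.14].

INTERFACE

Orientations are given as a unit quaternion [x, y, z, w].
In Python, from rig import status, eyes, robot gives the robot as it stands. The module is installed in compiled form; this text tells all that it offers.
- The arm moves only by the tool step_arm, never from a script. Its argument "steps" is a list of rows, each a list of 7 numbers: the closure, from -1 (fully open) to 1 (shut), so that 0 is half open, then the shift along the tool's x, y, z each as a share of 0.025 m, from -1 to 1, then the turn, a rotation vector about the tool's x, y, z each as a share of 8 degrees, from -1 to 1. In form: [[jaw, dx, dy, dz, rx, ry, rz], ...]. A call has exactly 10 rows; each row shifts and turns the commanded pose from where the row before left it, along the tool's axes as they then stand; what a row does not reach is not made up. A row lasts 1/10 s, in which the tool goes at most 50 mm and 8.59 degrees, less where a joint would pass 70% of its speed; a pose out of reach is approached as far as the arm can. A call with a number of a shift or a turn outside -1 to 1 is refused whole. A call with a gripper value outside its range is refused whole. The fingers move at their own pace and stop on an object; "squeeze" is the grip in N (left out, the last holds). Time passes only in rows, so rows that do not move let the fingers close, or fill a call up. It gives the time, the measured TCP pose, the force and the opening at its end, in the units of the state.
- status.get_obs(): the state, without advancing time (a new reading comes with each control period).
- eyes.camera(name): name is "scene" or "top" or "wrist"; returns (picture, depth): 400x640x3 uint8, red, green, blue; 400x640 float32, m along the optical axis (not along the pixel's ray), 0 where there is no reading.
- eyes.camera_info(name): a dict with "K" (3x3 intrinsics, pixels), "k1" (the pictures are not rectified: a ray, as slopes to the right and down, at radius r is drawn at 1 + k1 r^2 times it, then the intrinsics apply), "R" (3x3) and "t" (3): a world point X has camera coordinates R X + t. Camera axes: x right, y down, z forward; pixel columns grow to the right and rows downward; lengths in m; the calibration is good to about 2 mm. A picture is of the moment at which its call begins: read the wrist's pose just before it. camera_info takes no time and is no camera call; for the wrist camera it gives the pose at the moment of the call.
- robot.hand_in(): hands the job in, once; it reports no verdict.
The state is a dict: "time": time; "q": joint angles; "joint_velocities": joint speeds; "joint_torque": joint torques, N m; "position": TCP position; "tool_rot": TCP orientation; "ft_force": force on the tool from outside, world axes, zero at the start; "moment": the same for the moment, N m; "grip_width": finger opening in m.
Only numpy, scipy, OpenCV 4.12 (cv2) and the standard library are available. Lean on these libraries where they do the work, as an engineer would, in place of code of your own. Each camera call takes 0.05 s, during which the arm holds its last target.

TASK

Two speckled vases, one tall and one short, stand apart on the grey cutting mat for a photograph. From the spare vases on the bare white table take the one whose height lies between those two and stand it upright on the mat, midway between them and in line with them. Leave the tall and the short vase on the mat where they are.

Things in the scene. Friction and masses are not known exactly. Their poses are not given: they have to be found in the camera images.
- mid_vase_center (a point): Middle-height vase, loose, solid, 0.18 kg, speckled stone, round, 80 mm tall: foot 54 mm across, straight sides 46 mm across from 20 to 57 mm up, neck 37 mm. Starts upright on the bare table (z = 0) at the robot's right, with a spare tall and a spare short vase like those on the mat, in any order, over 90 mm between centres. Point: its centre, 40 mm above its foot; z up.
- tall_vase_center (a point): Tall vase on the mat, at one end of the line-up, loose, same form: 130 mm tall, foot 64 mm, body 56 mm across. Point: its centre, 65 mm above its foot; z up, y (either way) along the line to the short vase on the mat. The grey mat is fixed, 280 x 400 mm, its top at z = 0.003, and lies under the whole line-up.
- short_vase_center (a point): Short vase on the mat, at the other end of the line-up, loose, same form: 50 mm tall, foot 48 mm, body 40 mm across. Its axis is always 260 mm from the tall vase's. Point: its centre, 25 mm above its foot; z up.

How it is judged:
At the end, for the whole second after the job is handed in: The middle-height vase stands upright (within 6 degrees), at rest on the mat, its axis 113 to 147 mm from each of the two others' (130 mm is midway) and within 17 mm of the line through them. The tall and short vase on the mat are within 12 mm of where they stood (horizontal distance between mid_vase_center and tall_vase_center between 0.113 and 0.147 m and horizontal distance between mid_vase_center and short_vase_center between 0.113 and 0.147 m and x of mid_vase_center in the frame of tall_vase_center between -0.017 and 0.017 m and angle between mid_vase_center's own z axis and vertical below 0.1 rad and height (world z) of mid_vase_center between 0.039 and 0.048 m and linear speed of mid_vase below 0.02 m/s); the robot touches nothing.
It fails at once if the tall vase on the mat was shifted more than 12 mm or knocked over (distance of tall_vase_center from where it was at the start of the episode above 0.012 m).
It fails at once if the short vase on the mat was shifted more than 12 mm or knocked over (distance of short_vase_center from where it was at the start of the episode above 0.012 m).
It also fails if it takes over 48 s, if anything falls off the work surface, if the arm or the gripper's body presses on something with over 40 N, if the wrist force passes 120 N, or if a joint passes its speed limit or range.

## Working session

There is one attempt and no reset: what is moved stays moved. The work goes in short steps, Python scripts to look and compute and a tool call to move; the robot and the scene stay as the last step left them, time stands still between calls to the robot, and variables do not carry over. Pictures are saved under pics/ and viewed, and the job is handed in when it is done.

Besides the shell and the picture viewer there is one more tool, called after "Emit:" by a JSON object that holds its "op" and its "data". step_arm: Moves the arm, as the interface text tells. Its arguments: {"type":"object","properties":{"steps":{"type":"array"},"squeeze":{"type":"number"}},"required":["steps"]}

```bash
mkdir -p pics; cat > h.py <<'E'
import numpy as np,cv2
from rig import status,eyes,robot
def cloud(n,pic=None):
    im,d=eyes.camera(n); i=eyes.camera_info(n)
    if pic: cv2.imwrite('pics/'+pic,im[:,:,::-1])
    K=np.array(i['K'],float);R=np.array(i['R']);t=np.array(i['t']);k1=i['k1']
    v,u=np.mgrid[0:400,0:640].astype(float)
    a=(u-K[0,2])/K[0,0];b=(v-K[1,2])/K[1,1];xd,yd=a.copy(),b.copy()
    for _ in range(20):
        f=1+k1*(a*a+b*b);a=xd/f;b=yd/f
    P=np.stack([a*d,b*d,d],-1)
    X=(P-t)@R
    X[d==0]=np.nan
    return im,d,X
E
python3 - <<'E'
from h import *
for n in('scene','top'):
    im,d,X=cloud(n,n+'0.png'); np.save(n+'0.npy',X)
    i=eyes.camera_info(n);print(n,-np.array(i['R']).T@i['t'])
    z=X[:,:,2]
    m=((z>0.015)&(z<0.16)).astype(np.uint8)
    c,l,s,ce=cv2.connectedComponentsWithStats(m)
    for k in range(1,c):
        if s[k,4]<60: continue
        Q=X[l==k]; top=np.percentile(Q[:,2],97)
        T=Q[Q[:,2]>top-.008]
        print(s[k],ce[k].round(),'top',top.round(4),'topc',((T.min(0)+T.max(0))/2)[:2].round(4),np.ptp(T,axis=0)[:2].round(3),Q.min(0).round(3),Q.max(0).round(3))
o=status.get_obs();print(o)
E
```

```text
scene [1.10749404 0.15910349 1.11877991]
[ 368   38   62   62 2140] [399.  70.] top 0.1554 topc [ 0.0346 -0.0014] [0.072 0.123] [-0.07  -0.08   0.015] [0.088 0.082 0.16 ]
[608 108  32  46 967] [626. 133.] top 0.1218 topc [0.0232 0.6428] [0.062 0.036] [-0.018  0.618  0.015] [0.063 0.691 0.147]
[250 162  16  19 245] [258. 171.] top 0.0521 topc [ 0.4654 -0.247 ] [0.032 0.033] [ 0.449 -0.268  0.015] [ 0.486 -0.228  0.054]
[189 164  22  30 454] [199. 178.] top 0.0832 topc [ 0.5448 -0.3756] [0.036 0.038] [ 0.527 -0.394  0.015] [ 0.572 -0.349  0.087]
[227 183  29  44 906] [240. 205.] top 0.132 topc [ 0.5912 -0.2353] [0.045 0.045] [ 0.569 -0.261  0.015] [ 0.622 -0.204  0.134]
[326 191  17  20 261] [334. 201.] top 0.0553 topc [ 0.4846 -0.0366] [0.033 0.03 ] [ 0.468 -0.055  0.015] [ 0.505 -0.016  0.057]
[419 215  32  45 997] [435. 237.] top 0.1347 topc [0.5183 0.2211] [0.045 0.044] [0.493 0.192 0.015] [0.551 0.25  0.137]
[125 240  29  30 620] [139. 254.] top 0.0728 topc [ 0.7828 -0.4127] [0.05  0.052] [ 0.757 -0.439  0.015] [ 0.81  -0.384  0.075]
[208 268  39  39 495] [227. 287.] top 0.0276 to
[... 1111 characters left out ...]
059 0.674 0.101]
{'time': 0.1, 'q': array([ 1.10950859e+00,  5.28348523e-01,  1.43376193e+00, -1.34281368e-05,
        1.18139889e+00, -1.78540163e-01]), 'joint_velocities': array([ 0.00077622, -0.003598  , -0.00235052, -0.00193304, -0.00097502,
       -0.00283383]), 'joint_torque': array([ 6.31641615e-05, -4.40984201e+01, -1.77150053e+01,  6.34590187e-02,
        5.33821899e-02, -2.37590325e-05]), 'position': array([0.17423011, 0.5999036 , 0.40388821]), 'tool_rot': array([ 7.99684027e-01,  6.00420301e-01, -8.53594037e-04,  4.35706727e-04]), 'ft_force': array([-0.44566409,  0.70344247, -0.3396774 ]), 'moment': array([ 0.02253507, -0.00532604,  0.02160088]), 'grip_width': 0.08672429702964879}
```

View pics/scene0.png

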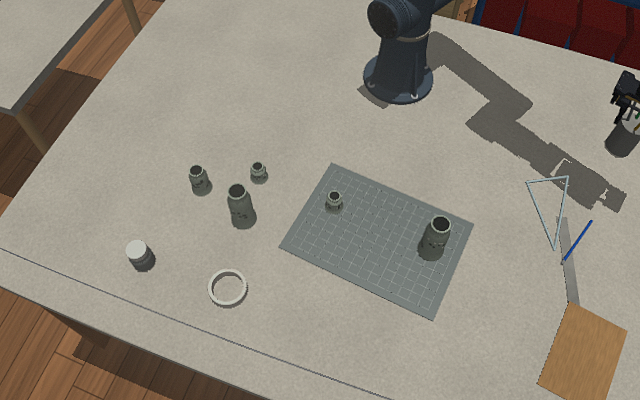

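View pics/top0.png

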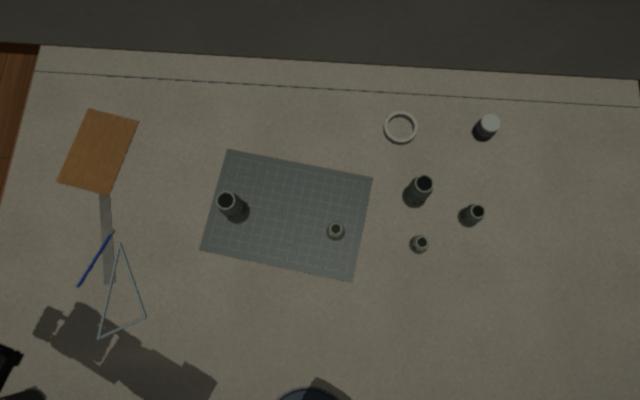

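Both views agree on the layout:
- **Spare middle vase:** (0.545, -0.374), 83 mm tall, scene px (199, 178).
- **Mat tall vase:** (0.519, 0.222), px (435, 237).
- **Mat short vase:** (0.484, -0.035), px (334, 201).
- **Goal:** (0.5015, 0.093).

I'll turn the jaws to a heading of about 37°, so the gripper body stays diagonal to the neighbours.

Emit:
{"op": "step_arm", "data": {"steps": [[-1, 0, 0, 0, 0, 0, 0.92], [-1, 0, 0, 0, 0, 0, 0.92], [-1, 0, 0, 0, 0, 0, 0.92], [-1, 0, 0, 0, 0, 0, 0.92], [-1, 0, 0, 0, 0, 0, 0.92], [-1, 0.2, 1, 0, 0, 0, 0], [-1, 0.2, 1, 0, 0, 0, 0], [-1, 0.2, 1, 0, 0, 0, 0], [-1, 0.2, 1, 0, 0, 0, 0], [-1, 0.2, 1, 0, 0, 0, 0]], "squeeze": 15}}

```text
time: 1.1
position: [0.2701, 0.5145, 0.4043]
tool_rot: [0.948, 0.317, -0.0, 0.0]
ft_force: [0.2, 0.3, -0.6]
grip_width: 0.0871
```

Emit:
{"op": "step_arm", "data": {"steps": [[-1, 0.2, 1, 0, 0, 0, 0], [-1, 0.2, 1, 0, 0, 0, 0], [-1, 0.2, 1, 0, 0, 0, 0], [-1, 0.2, 1, 0, 0, 0, 0], [-1, 0.2, 1, 0, 0, 0, 0], [-1, 0.2, 1, 0, 0, 0, 0], [-1, 0.2, 1, 0, 0, 0, 0], [-1, 0.2, 1, 0, 0, 0, 0], [-1, 0.2, 1, 0, 0, 0, 0], [-1, 0.2, 1, 0, 0, 0, 0]]}}

```text
time: 2.1
position: [0.4605, 0.3449, 0.4043]
tool_rot: [0.948, 0.317, -0.001, 0.0]
ft_force: [0.6, -0.5, -0.1]
grip_width: 0.0874
```

Emit:
{"op": "step_arm", "data": {"steps": [[-1, -0.56, 0.96, 0, 0, 0, 0], [-1, -0.56, 0.96, 0, 0, 0, 0], [-1, -0.56, 0.96, 0, 0, 0, 0], [-1, -0.56, 0.96, 0, 0, 0, 0], [-1, -0.56, 0.96, 0, 0, 0, 0], [-1, -0.56, 0.96, 0, 0, 0, 0], [-1, -0.56, 0.96, 0, 0, 0, 0], [-1, -0.56, 0.96, 0, 0, 0, 0], [-1, -0.56, 0.96, 0, 0, 0, 0], [-1, -0.56, 0.96, 0, 0, 0, 0]]}}

```text
time: 3.1
position: [0.4924, 0.0688, 0.4045]
tool_rot: [0.948, 0.317, -0.0, -0.0]
ft_force: [-0.4, -0.1, -0.8]
grip_width: 0.0867
```

Emit:
{"op": "step_arm", "data": {"steps": [[-1, -0.56, 0.96, 0, 0, 0, 0], [-1, -0.56, 0.96, 0, 0, 0, 0], [-1, -0.56, 0.96, 0, 0, 0, 0], [-1, -0.56, 0.96, 0, 0, 0, 0], [-1, -0.56, 0.96, 0, 0, 0, 0], [-1, -0.56, 0.96, 0, 0, 0, 0], [-1, -0.56, 0.96, 0, 0, 0, 0], [-1, -0.56, 0.96, 0, 0, 0, 0], [-1, -0.56, 0.96, 0, 0, 0, 0], [-1, -0.56, 0.96, 0, 0, 0, 0]]}}

```text
time: 4.1
position: [0.525, -0.2071, 0.4043]
tool_rot: [0.948, 0.317, -0.0, -0.0]
ft_force: [0.3, 1.0, -0.4]
grip_width: 0.0866
```

Emit:
{"op": "step_arm", "data": {"steps": [[-1, -0.56, 0.96, 0, 0, 0, 0], [-1, -0.56, 0.96, 0, 0, 0, 0], [-1, -0.56, 0.96, 0, 0, 0, 0], [-1, -0.56, 0.96, 0, 0, 0, 0], [-1, -0.56, 0.96, 0, 0, 0, 0], [-1, -0.56, 0.96, 0, 0, 0, 0], [-1, 0, 0, 0, 0, 0, 0], [-1, 0, 0, 0, 0, 0, 0], [-1, 0, 0, 0, 0, 0, 0], [-1, 0, 0, 0, 0, 0, 0]]}}

```text
time: 5.1
position: [0.5447, -0.3704, 0.4047]
tool_rot: [0.948, 0.318, -0.0, -0.001]
ft_force: [-0.7, 0.0, -0.1]
grip_width: 0.0871
```

```bash
python3 - <<'E'
from h import *
o=status.get_obs();print(o['position'],o['tool_rot'],o['time'])
for n in('wrist','scene'):
    im,d,X=cloud(n,n+'1.png')
    z=X[:,:,2]
    m=((z>0.015)&(z<0.15)).astype(np.uint8)
    c,l,s,ce=cv2.connectedComponentsWithStats(m)
    for k in range(1,c):
        if s[k,4]<60: continue
        Q=X[l==k]; top=np.percentile(Q[:,2],97)
        T=Q[Q[:,2]>top-.008]
        print(s[k],ce[k].round(),'top',top.round(4),'topc',((T.min(0)+T.max(0))/2)[:2].round(4),np.ptp(T,axis=0)[:2].round(3))
E
```

```text
[ 0.54470679 -0.37037095  0.40468071] [ 9.48156153e-01  3.17804369e-01 -1.42931144e-04 -5.20841511e-04] 5.1
[ 307    0   44   45 1610] [328.  21.] top 0.0511 topc [ 0.4649 -0.2487] [0.031 0.031]
[ 406   55  112   72 6356] [462.  91.] top 0.1311 topc [ 0.5918 -0.2351] [0.044 0.044]
[ 545  129   80   82 2373] [585. 169.] top 0.0249 topc [ 0.7768 -0.1918] [0.091 0.09 ]
[ 291  153   49   56 2156] [315. 180.] top 0.0811 topc [ 0.5455 -0.3753] [0.035 0.035]
[ 368   38   61   61 1979] [398.  72.] top 0.1443 topc [ 0.0423 -0.0029] [0.049 0.12 ]
[608 106  32  48 976] [626. 132.] top 0.1268 topc [0.0236 0.6421] [0.058 0.035]
[250 162  16  19 241] [257. 171.] top 0.0524 topc [ 0.4655 -0.2471] [0.031 0.031]
[189 164  23  29 460] [199. 178.] top 0.0826 topc [ 0.5454 -0.3748] [0.035 0.037]
[227 183  29  44 902] [240. 205.] top 0.1321 topc [ 0.5915 -0.236 ] [0.046 0.045]
[326 191  17  20 266] [334. 201.] top 0.055 topc [ 0.4848 -0.0366] [0.029 0.03 ]
[419 215  32  44 993] [435. 237.] top 0.1353 topc [0.518  0.2207] [0.044 0.044]
[125 240  29  29 616] [139. 254.] top 0.0728 topc [ 0.7824 -0.4123] [0.05 0.05]
[208 268  39  39 496] [227. 287.] top 0.027 topc [ 0.7763 -0.1913] [0.091 0.09 ]
```

View pics/wrist1.png

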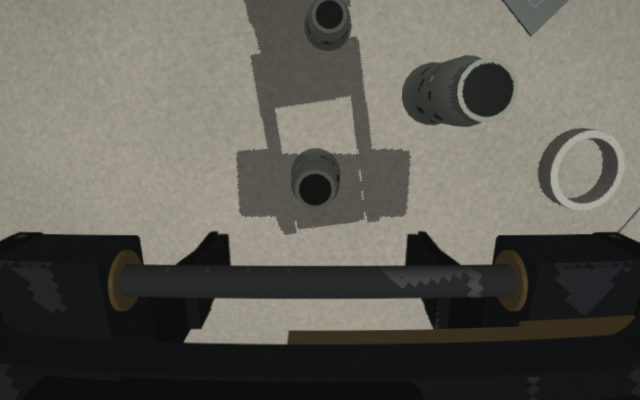

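View pics/scene1.png

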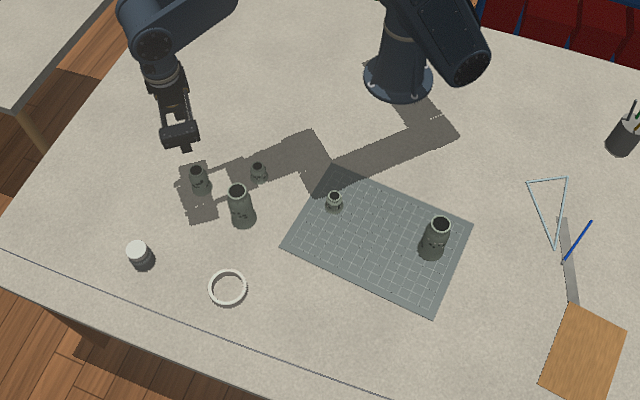

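The wrist view shows the middle vase at (315, 180), almost centred between the fingers, with its top at z = 0.081. The gripper body is long along the jaw axis. I'll correct a few mm and go down.

Emit:
{"op": "step_arm", "data": {"steps": [[-1, -0.08, 0.17, 0.5, 0, 0, 0], [-1, 0, 0, 0.9, 0, 0, 0], [-1, 0, 0, 0.9, 0, 0, 0], [-1, 0, 0, 0.9, 0, 0, 0], [-1, 0, 0, 0.9, 0, 0, 0], [-1, 0, 0, 0.9, 0, 0, 0], [-1, 0, 0, 0.9, 0, 0, 0], [-1, 0, 0, 0.9, 0, 0, 0], [-1, 0, 0, 0.6, 0, 0, 0], [-1, 0, 0, 0.36, 0, 0, 0]]}}

```text
time: 6.2
position: [0.5453, -0.3758, 0.2087]
tool_rot: [0.948, 0.317, -0.001, -0.001]
ft_force: [-0.0, 0.1, -0.7]
grip_width: 0.0874
```

Emit:
{"op": "step_arm", "data": {"steps": [[-0.3, 0, 0, 0, 0, 0, 0], [-0.1, 0, 0, 0, 0, 0, 0], [0, 0, 0, 0, 0, 0, 0], [0.3, 0, 0, 0, 0, 0, 0], [1, 0, 0, 0, 0, 0, 0], [1, 0, 0, 0, 0, 0, 0], [1, 0, 0, 0, 0, 0, 0], [1, 0, 0, 0, 0, 0, 0], [1, 0, 0, 0, 0, 0, 0], [1, 0, 0, 0, 0, 0, 0]], "squeeze": 15}}

```text
time: 7.2
position: [0.5458, -0.3763, 0.2112]
tool_rot: [0.948, 0.317, 0.0, 0.0]
ft_force: [-1.1, -0.2, 4.0]
grip_width: 0.0454
```

Emit:
{"op": "step_arm", "data": {"steps": [[1, 0, 0, -0.3, 0, 0, 0], [1, 0, 0, -0.5, 0, 0, 0], [1, 0, 0, -0.9, 0, 0, 0], [1, 0, 0, -0.9, 0, 0, 0], [1, 0, 0, -0.9, 0, 0, 0], [1, 0, 0, -0.9, 0, 0, 0], [1, 0, 0, -0.9, 0, 0, 0], [1, 0, 0, -0.9, 0, 0, 0], [1, 0, 0, -0.9, 0, 0, 0], [1, 0, 0, -0.6, 0, 0, 0]], "squeeze": 20}}

```text
time: 8.2
position: [0.5456, -0.3762, 0.4058]
tool_rot: [0.948, 0.317, 0.001, 0.001]
ft_force: [1.0, 0.3, -1.7]
grip_width: 0.0453
```

Emit:
{"op": "step_arm", "data": {"steps": [[1, 0.25, -0.4, 0, 0, 0, 0], [1, 0.5, -0.8, 0, 0, 0, 0], [1, 0.5, -0.8, 0, 0, 0, 0], [1, 0.5, -0.8, 0, 0, 0, 0], [1, 0.5, -0.8, 0, 0, 0, 0], [1, 0.5, -0.8, 0, 0, 0, 0], [1, 0.5, -0.8, 0, 0, 0, 0], [1, 0.5, -0.8, 0, 0, 0, 0], [1, 0.5, -0.8, 0, 0, 0, 0], [1, 0.5, -0.8, 0, 0, 0, 0]]}}

```text
time: 9.2
position: [0.5251, -0.151, 0.4023]
tool_rot: [0.948, 0.317, -0.001, -0.001]
ft_force: [0.3, 0.1, -1.5]
grip_width: 0.0453
```

Emit:
{"op": "step_arm", "data": {"steps": [[1, 0.5, -0.8, 0, 0, 0, 0], [1, 0.5, -0.8, 0, 0, 0, 0], [1, 0.5, -0.8, 0, 0, 0, 0], [1, 0.5, -0.8, 0, 0, 0, 0], [1, 0.5, -0.8, 0, 0, 0, 0], [1, 0.5, -0.8, 0, 0, 0, 0], [1, 0.5, -0.8, 0, 0, 0, 0], [1, 0.5, -0.8, 0, 0, 0, 0], [1, 0.5, -0.8, 0, 0, 0, 0], [1, 0.13, -0.44, 0, 0, 0, 0]]}}

```text
time: 10.2
position: [0.5023, 0.0712, 0.4025]
tool_rot: [0.948, 0.318, -0.001, -0.001]
ft_force: [-0.9, -0.2, -1.9]
grip_width: 0.0457
```

Emit:
{"op": "step_arm", "data": {"steps": [[1, 0, 0, 0, 0, 0, 0], [1, 0, 0, 0, 0, 0, 0], [1, 0, 0, 0, 0, 0, 0], [1, 0, 0, 0, 0, 0, 0], [1, 0, 0, 0, 0, 0, 0], [1, 0, 0, 0, 0, 0, 0], [1, 0, 0, 0, 0, 0, 0], [1, 0, 0, 0, 0, 0, 0], [1, 0, 0, 0, 0, 0, 0], [1, 0, 0, 0, 0, 0, 0]]}}

```text
time: 11.2
position: [0.5037, 0.0692, 0.4032]
tool_rot: [0.948, 0.317, -0.0, -0.0]
ft_force: [-0.5, -0.2, -0.8]
grip_width: 0.0453
```

```bash
python3 - <<'E'
from h import *
P=[]
for _ in range(3):
    im,d,X=cloud('scene','scene2.png'); o=status.get_obs();P.append(o['position'])
print(P,o['tool_rot'],o['time'],o['grip_width'])
cv2.imwrite('pics/scene2c.png',cv2.resize(im[80:280,260:500,::-1],None,fx=3,fy=3))
im,d,X=cloud('wrist','wrist2.png')
z=X[:,:,2]
m=((z>0.015)&(z<0.15)).astype(np.uint8)
c,l,s,ce=cv2.connectedComponentsWithStats(m)
for k in range(1,c):
        if s[k,4]<60: continue
        Q=X[l==k]; top=np.percentile(Q[:,2],97)
        T=Q[Q[:,2]>top-.008]
        print(s[k],ce[k].round(),'top',top.round(4),'topc',((T.min(0)+T.max(0))/2)[:2].round(4),np.ptp(T,axis=0)[:2].round(3))
E
```

```text
[array([0.50367517, 0.06924896, 0.40325064]), array([0.50369352, 0.06924724, 0.40326866]), array([0.50368046, 0.06926038, 0.40323694])] [ 9.48311657e-01  3.17340510e-01 -2.67775508e-05 -9.83613870e-06] 11.35 0.04532030928555019
[ 393    4  113   88 6930] [449.  48.] top 0.134 topc [0.5191 0.222 ] [0.044 0.044]
[224 218  40  42 896] [239. 236.] top 0.0539 topc [ 0.4776 -0.0352] [0.02 0.03]
```

View pics/scene2c.png

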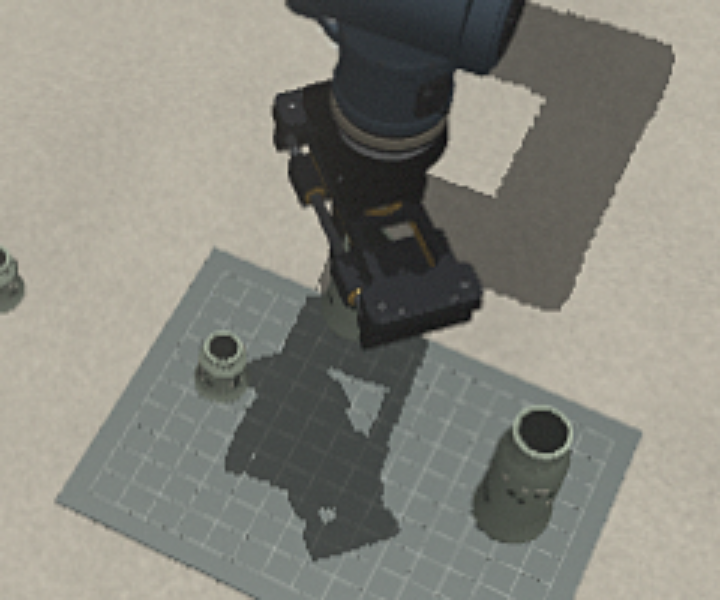

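View pics/wrist2.png

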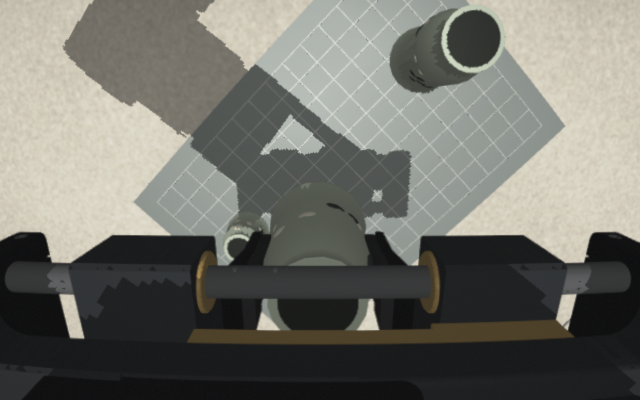

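The wrist view shows the vase held upright between the pads around (318, 250). I stopped 24 mm short of the midpoint, so I'll correct that and lower.

Emit:
{"op": "step_arm", "data": {"steps": [[1, 0.25, -0.4, 0.2, 0, 0, 0], [1, 0.25, -0.4, 0.6, 0, 0, 0], [1, 0, 0, 0.9, 0, 0, 0], [1, 0, 0, 0.9, 0, 0, 0], [1, 0, 0, 0.9, 0, 0, 0], [1, 0, 0, 0.9, 0, 0, 0], [1, 0, 0, 0.9, 0, 0, 0], [1, 0, 0, 0.9, 0, 0, 0], [1, 0, 0, 0.7, 0, 0, 0], [1, 0, 0, 0.3, 0, 0, 0]]}}

```text
time: 12.4
position: [0.5011, 0.0934, 0.2215]
tool_rot: [0.948, 0.317, -0.001, -0.001]
ft_force: [0.3, -0.1, -1.1]
grip_width: 0.0455
```

Emit:
{"op": "step_arm", "data": {"steps": [[1, 0, 0, 0.1, 0, 0, 0], [1, 0, 0, 0.04, 0, 0, 0], [1, 0, 0, 0, 0, 0, 0], [1, 0, 0, 0, 0, 0, 0], [1, 0, 0, 0, 0, 0, 0], [1, 0, 0, 0, 0, 0, 0], [1, 0, 0, 0, 0, 0, 0], [1, 0, 0, 0, 0, 0, 0], [1, 0, 0, 0, 0, 0, 0], [1, 0, 0, 0, 0, 0, 0]]}}

```text
time: 13.4
position: [0.5016, 0.0926, 0.2197]
tool_rot: [0.948, 0.317, -0.0, -0.0]
ft_force: [0.5, 0.4, -1.3]
grip_width: 0.0451
```

```bash
python3 - <<'E'
from h import *
o=status.get_obs();print(o['position'],o['tool_rot'],o['time'],o['ft_force'],o['moment'])
im,d,X=cloud('scene')
cv2.imwrite('pics/scene3c.png',cv2.resize(im[120:280,300:480,::-1],None,fx=4,fy=3.75))
E
```

```text
[0.50162592 0.09264453 0.21970677] [ 9.48344080e-01  3.17243599e-01 -6.46380136e-05 -9.80417716e-06] 13.4 [ 0.51502099  0.35546061 -1.33362283] [-0.06927937  0.01410276 -0.0035077 ]
```

View pics/scene3c.png

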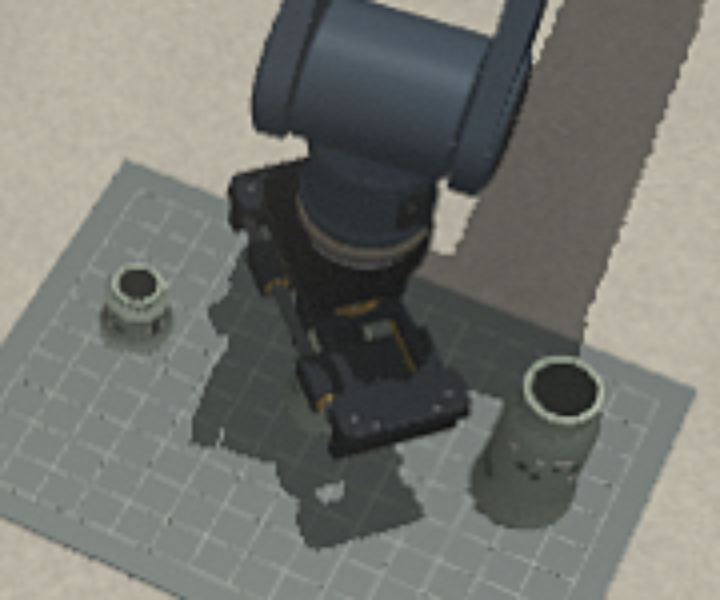

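The gripper is clear of both mat vases: short at (135, 310), tall at (540, 440). The vase is still hanging, with Fz at about -1.3 N, so I'll go down slowly.

Emit:
{"op": "step_arm", "data": {"steps": [[1, 0, 0, 0.1, 0, 0, 0], [1, 0, 0, 0.06, 0, 0, 0], [1, 0, 0, 0, 0, 0, 0], [1, 0, 0, 0, 0, 0, 0], [1, 0, 0, 0, 0, 0, 0], [1, 0, 0, 0, 0, 0, 0], [1, 0, 0, 0, 0, 0, 0], [1, 0, 0, 0, 0, 0, 0], [1, 0, 0, 0, 0, 0, 0], [1, 0, 0, 0, 0, 0, 0]]}}

```text
time: 14.45
position: [0.5017, 0.0927, 0.2158]
tool_rot: [0.948, 0.317, 0.0, 0.0]
ft_force: [-0.4, 0.2, -1.6]
grip_width: 0.0449
```

Emit:
{"op": "step_arm", "data": {"steps": [[1, 0, 0, 0.04, 0, 0, 0], [1, 0, 0, 0, 0, 0, 0], [1, 0, 0, 0, 0, 0, 0], [1, 0, 0, 0, 0, 0, 0], [1, 0, 0, 0, 0, 0, 0], [1, 0, 0, 0, 0, 0, 0], [1, 0, 0, 0, 0, 0, 0], [1, 0, 0, 0, 0, 0, 0], [1, 0, 0, 0, 0, 0, 0], [1, 0, 0, 0, 0, 0, 0]]}}

```text
time: 15.45
position: [0.5016, 0.0927, 0.2147]
tool_rot: [0.948, 0.317, 0.0, 0.0]
ft_force: [-0.3, -0.7, -1.1]
grip_width: 0.0453
```

Emit:
{"op": "step_arm", "data": {"steps": [[1, 0, 0, 0.03, 0, 0, 0], [1, 0, 0, 0, 0, 0, 0], [1, 0, 0, 0, 0, 0, 0], [1, 0, 0, 0, 0, 0, 0], [1, 0, 0, 0, 0, 0, 0], [1, 0, 0, 0, 0, 0, 0], [1, 0, 0, 0, 0, 0, 0], [1, 0, 0, 0, 0, 0, 0], [1, 0, 0, 0, 0, 0, 0], [1, 0, 0, 0, 0, 0, 0]]}}

```text
time: 16.45
position: [0.5017, 0.0927, 0.2142]
tool_rot: [0.948, 0.317, 0.0, 0.0]
ft_force: [-1.9, 0.1, 4.8]
grip_width: 0.0454
```

Emit:
{"op": "step_arm", "data": {"steps": [[1, 0, 0, 0.03, 0, 0, 0], [1, 0, 0, 0, 0, 0, 0], [1, 0, 0, 0, 0, 0, 0], [1, 0, 0, 0, 0, 0, 0], [1, 0, 0, 0, 0, 0, 0], [1, 0, 0, 0, 0, 0, 0], [1, 0, 0, 0, 0, 0, 0], [1, 0, 0, 0, 0, 0, 0], [1, 0, 0, 0, 0, 0, 0], [1, 0, 0, 0, 0, 0, 0]]}}

```text
time: 17.45
position: [0.5016, 0.0927, 0.2142]
tool_rot: [0.948, 0.317, 0.0, 0.0]
ft_force: [-2.0, -0.1, 11.3]
grip_width: 0.0453
```

Contact at z = 0.214, as expected. I'll ease off slightly, then open slowly.

Emit:
{"op": "step_arm", "data": {"steps": [[1, 0, 0, -0.04, 0, 0, 0], [1, 0, 0, 0, 0, 0, 0], [0.0, 0, 0, 0, 0, 0, 0], [-0.1, 0, 0, 0, 0, 0, 0], [-0.2, 0, 0, 0, 0, 0, 0], [-0.3, 0, 0, 0, 0, 0, 0], [-0.5, 0, 0, 0, 0, 0, 0], [-0.7, 0, 0, 0, 0, 0, 0], [-1, 0, 0, 0, 0, 0, 0], [-1, 0, 0, 0, 0, 0, 0]]}}

```text
time: 18.45
position: [0.5016, 0.0927, 0.2142]
tool_rot: [0.948, 0.317, 0.0, 0.0]
ft_force: [-0.4, 0.4, -0.7]
grip_width: 0.0806
```

Emit:
{"op": "step_arm", "data": {"steps": [[-1, 0, 0, 0, 0, 0, 0], [-1, 0, 0, 0, 0, 0, 0], [-1, 0, 0, -0.2, 0, 0, 0], [-1, 0, 0, -0.5, 0, 0, 0], [-1, 0, 0, -0.8, 0, 0, 0], [-1, 0, 0, -0.9, 0, 0, 0], [-1, 0, 0, -0.9, 0, 0, 0], [-1, 0, 0, -0.9, 0, 0, 0], [-1, 0, 0, -0.9, 0, 0, 0], [-1, 0, 0, -0.9, 0, 0, 0]]}}

```text
time: 19.45
position: [0.5012, 0.0927, 0.3663]
tool_rot: [0.948, 0.317, 0.0, 0.0]
ft_force: [0.2, -0.0, 0.4]
grip_width: 0.0873
```

Emit:
{"op": "step_arm", "data": {"steps": [[-1, 0, 0, -0.6, 0, 0, 0], [-1, -0.5, -0.8, 0, 0, 0, 0], [-1, -0.5, -0.8, 0, 0, 0, 0], [-1, -0.5, -0.8, 0, 0, 0, 0], [-1, -0.5, -0.8, 0, 0, 0, 0], [-1, 0, 0, 0, 0, 0, 0], [-1, 0, 0, 0, 0, 0, 0], [-1, 0, 0, 0, 0, 0, 0], [-1, 0, 0, 0, 0, 0, 0], [-1, 0, 0, 0, 0, 0, 0]]}}

```text
time: 20.45
position: [0.4143, 0.1262, 0.3793]
tool_rot: [0.948, 0.317, 0.0, 0.0]
ft_force: [0.0, 0.2, 0.4]
grip_width: 0.0872
```

```bash
python3 - <<'E'
from h import *
o=status.get_obs();print(o['position'],o['time'],o['grip_width'])
for n in('wrist','scene'):
    im,d,X=cloud(n,n+'4.png')
    z=X[:,:,2]
    m=((z>0.015)&(z<0.15)&(X[:,:,0]>.35)).astype(np.uint8)
    c,l,s,ce=cv2.connectedComponentsWithStats(m)
    for k in range(1,c):
        if s[k,4]<60: continue
        Q=X[l==k]; top=np.percentile(Q[:,2],97)
        T=Q[Q[:,2]>top-.008]
        print(n,ce[k].round(),'top',top.round(4),'topc',((T.min(0)+T.max(0))/2)[:2].round(4),np.ptp(T,axis=0)[:2].round(3))
E
```

```text
[0.41434769 0.12620402 0.37926946] 20.45 0.08718255260337056
wrist [494. 176.] top 0.1337 topc [0.5182 0.2221] [0.045 0.044]
wrist [367. 248.] top 0.082 topc [0.4931 0.1032] [0.019 0.018]
wrist [277. 328.] top 0.0532 topc [ 0.4778 -0.0306] [0.02  0.022]
scene [258. 171.] top 0.0532 topc [ 0.4651 -0.2493] [0.031 0.031]
scene [240. 205.] top 0.1323 topc [ 0.5916 -0.235 ] [0.044 0.044]
scene [334. 201.] top 0.0549 topc [ 0.485  -0.0359] [0.032 0.031]
scene [383. 219.] top 0.084 topc [0.501  0.0937] [0.038 0.035]
scene [435. 237.] top 0.1348 topc [0.5184 0.2208] [0.044 0.044]
scene [139. 254.] top 0.073 topc [ 0.7821 -0.4122] [0.05 0.05]
scene [227. 287.] top 0.0276 topc [ 0.7767 -0.1914] [0.09 0.09]
```

View pics/scene4.png

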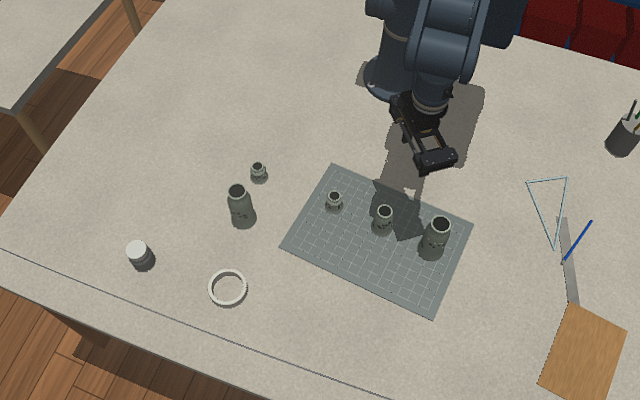

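View pics/wrist4.png

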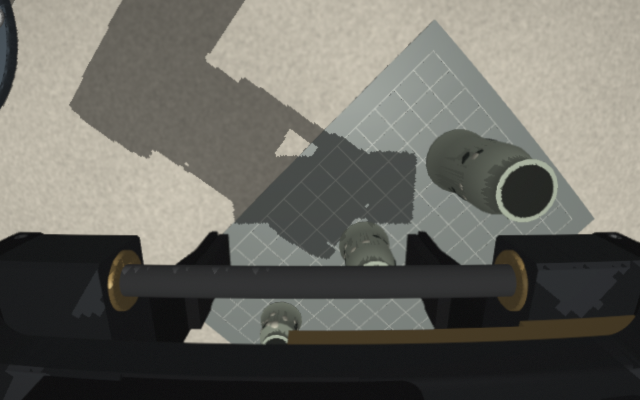

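The middle vase stands upright at scene px (383, 219), about 128 mm from the tall vase and 131 mm from the short one. Neither of those has moved, and the gripper is clear.

```bash
python3 -c "
from rig import robot
print(robot.hand_in())"
```

```text
the job is handed in; nothing more can be done
None
```

I took the middle-height spare vase from the table, stood it on the mat midway between the tall and short vases, backed the arm away and handed the job in at about 20.6 s.

- **Position:** the last scene picture puts the vase at (0.501, 0.094), about 128 mm from the tall vase and 131 mm from the short one, and about 1 mm off their line.
- **Upright:** its top reads 0.084 m, as expected for an 80 mm vase on the 3 mm mat, and it looks upright. I did not measure the tilt angle itself.
- **Tall and short vase on the mat:** both are within about 1 mm of where they started.
- **Arm:** the gripper was open and clear of everything. The highest wrist force I read was about 11 N, when setting the vase down.

One check disagreed: the wrist view put the middle vase about 12 mm away, at (0.493, 0.103). The gripper hid most of the vase in that view, so I went by the scene camera, which matches the position where I released it.

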